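Shut the watch pressure tester and lock it with its spring cotter

TASK

Shut the lid of the blue watch pressure tester, so that its tongue drops over the steel post, then lock it: push the straight leg of the orange-handled spring cotter through the cross hole in the post, from either side, until its bent leg snaps over the post and the handle is up against it. Leave the lid shut and the cotter in place, and do not disturb the watch, loupe, screwdriver and blower lying about.

Things in the scene. Friction and masses are not known exactly. Their poses are not given: they have to be found in the camera images.
- tester: Blue pressure tester fixed to the bench, a watch inside: chamber 100 x 100 mm, walls to 60 mm up, base plate 150 x 150 x 12 mm. Origin under the chamber's centre; x points from its front to the hinge (hinge line at x 55, z 64 mm, along y), z up. At the front a steel post. A gauge sticks out 17 mm on the +y side, up to 48 mm high.
- hole (a point): Centre of the post's cross hole, at (-62, 0, 85) mm in the tester's frame, axes as the tester's. The hole runs through along y, 16 mm long, 8 mm wide (x), 6 mm high, mouths rounded to 3 mm radius. The post is 20 mm wide (x), 16 mm thick (y), top 95 mm up, with a red line across its top along the hole's direction.
- lid (a joint): Angle of the aluminium lid, rad: 0 shut, flat, its top 68 mm up; 1.57 upright; 1.9 the stop. Stiff hinge: starts at 1.4 to 1.9 and stays; brought forward below 0.9 it sinks shut by itself in 1 to 3 s (3 N at the edge moves it). 100 mm wide; its slotted tongue, 36 mm wide, drops round the post and, shut, ends 18 mm in front of the post's centre.
- lid_edge (a point): Middle of the lid's free end (the tongue's tip, 36 mm wide, 8 mm thick), 135 mm from the hinge.
- cotter: Spring cotter lying flat and loose, about 40 g. Orange handle 50 long (x), 22 wide (y), 24 mm high; origin at the centre of its underside, z up. Ahead of it (+x), 12 mm up, a straight leg and a bent spring leg of 5 mm round steel wire, the bent one on the +y side. Grip the handle across its width near its middle; push along +x, which takes 5 to 10 N to spread the bent leg.
- seat (a point): Point on the straight leg's axis at (33, -6, 12) mm in the cotter's frame; it lies at the hole's centre when the cotter is fully home, the handle's front face (x = 25) against the post. Home, it stays by itself.
- leg_tip (a point): Round end of the straight leg, at (82.5, -6, 12) mm in the cotter's frame. The leg is 5 mm thick and runs straight along x.
- bow (a joint): Opening of the cotter's bent leg, rad: 0 relaxed, about 0.14 when its crest rides over the post, 0 again once snapped over; stop 0.30. Relaxed, it runs at y of 6 to 8 mm beside the handle's front, comes in to y = 3 mm at x = 46 mm (crest) and flares to y = 13 mm at x = 65 mm. The straight leg enters the hole first.
- watch: Bystander: loose steel watch head, 42 mm across, 11 mm high. Origin under its centre.
- loupe: Bystander: black eye loupe, a cup 38 mm across and 34 mm high. Origin under its centre.
- driver: Bystander: screwdriver with a yellow handle, 150 mm long, lying along its x. Origin under its middle.
- blower: Bystander: brown rubber-bulb dust blower, 60 mm across, 85 mm high, standing nozzle up. Origin under its centre.
Mind the look-alikes: they are no part of the job. Leave any yellow look-alike of the tester alone. Of the things like the cotter, leave any that is white; of the rest the smaller one is meant.

How it is judged:
By the outcome, as a careful person would: the job done as asked, in the order asked, and still so for the second after the job is handed in, with the robot touching nothing.
It also fails if it takes over 58 s, if anything falls off the work surface, if the arm or the gripper's body presses on something with over 40 N, if the wrist force passes 120 N, or if a joint passes its speed limit or range.

ROBOT

A 6-joint arm with a two-finger parallel gripper is mounted at the origin on the work surface. World frame = base frame: x ahead of the robot, y to its left, z up, the work surface at z = 0. Lengths are in m, angles in rad, forces in N, time in s.
With the tool pointing down it reaches from about 0.275 to 0.975 m from the base axis. Payload 8.4 kg.
Tool frame: the origin (TCP) lies at the very end of the fingers, on their centre line; the grasp point (between the pads) lies 19 mm behind it; x points along the fingers, y is the direction in which the jaws open and shut, and the axes are right-handed (so a half turn about x gives the same grasp; the last joint's range is limited). The gripper opens to 92 mm and grips with 3 to 60 N. Pads are 20 mm wide; open, the fingers measure 128 mm over their backs; the gripper's body (75 mm by 189 mm) begins 69 mm behind the grasp point.
Start: joints at [-1.275, 0.353, 1.633, -0, 1.155, -0.002], TCP at [0.183, -0.597, 0.215] pointing down, gripper open.
Joint ranges: [-2.63, 2.63], [-0.92, 2.1], [0.06, 2.66], [-1.3, 4.44], [0, 2.69], [-3.02, 3.02]. Speed limits (rad/s): [2.22, 2.22, 2.79, 3.14, 3.14, 3.14].

INTERFACE

Orientations are given as a rotation vector (axis times angle).
In Python, from rig import manip gives the robot as it stands.
- The arm moves only by the tool send_rows, never from a script. Its argument "rows" is a list of rows, each an object with "dp": the shift along the tool's x, y, z in m, a list of three; "twist": the turn, a rotation vector about the tool's x, y, z in degrees, a list of three. In form: [{"dp": [x, y, z], "twist": [rx, ry, rz]}, ...]. A call has 1 to 10 rows; each row shifts and turns the commanded pose from where the row before left it, along the tool's axes as they then stand; what a row does not reach is not made up. A row lasts 1/10 s, in which the tool goes at most 50 mm and 8.59 degrees, less where a joint would pass 70% of its speed; a pose out of reach is approached as far as the arm can. A call is refused whole if a number of a shift passes 0.05 or a number of a turn 8.59, either way. A call with a gripper value outside its range is refused whole. "gripper" is the gripper command: -1 is fully open, 1 is shut, values between are in proportion, set as the call begins (left out, the last holds). The fingers move at their own pace and stop on an object; the grip force is fixed at half the most. Time passes only in rows, so rows that do not move let the fingers close. It gives the time, the measured TCP pose, the force and the opening at its end, in the units of the state.
- manip.get_state(): the state, without advancing time (a new reading comes with each control period).
- manip.snapshot(name): name is "scene" or "top" or "wrist"; returns the picture (384x512x3 uint8, blue, green, red); there is no depth.
- manip.camera_params(name): a dict with "mtx" (3x3 intrinsics, pixels), "distortion" ([k1, k2, p1, p2, k3] as OpenCV has them; the pictures are not rectified), "extrinsics" (4x4, takes a point from world to camera coordinates); the wrist camera has in their place "hand_eye" (4x4, takes a point from camera to tool coordinates, whose origin is the TCP and whose axes are the tool frame's). Camera axes: x right, y down, z forward; pixel columns grow to the right and rows downward; lengths in m; the calibration is good to about 2 mm. A picture is of the moment at which its call begins: read the wrist's pose just before it. camera_params takes no time and is no camera call.
- manip.finish_job(): hands the job in, once; it reports no verdict.
The state is a dict: "clock": time; "joints": joint angles; "joint_velocities": joint speeds; "tau": joint torques, N m; "ee_pos": TCP position; "tool_rot": TCP orientation; "contact_force": force on the tool from outside, world axes, zero at the start; "moment": the same for the moment, N m; "grip_width": opening from 0.0 (shut) to 1.0 (fully open).
Only numpy, scipy, OpenCV 4.12 (cv2) and the standard library are available. Lean on these libraries where they do the work, as an engineer would, in place of code of your own. Each camera call takes 0.05 s, during which the arm holds its last target.

## Working session

There is one attempt and no reset: what is moved stays moved. The work goes in short steps, Python scripts to look and compute and a tool call to move; the robot and the scene stay as the last step left them, time stands still between calls to the robot, and variables do not carry over. Pictures are saved under pics/ and viewed, and the job is handed in when it is done.

Besides the shell and the picture viewer there is one more tool, called after "Request:" in YAML: its name, and indented under it one key for each argument. send_rows: Moves the arm, as the interface text tells. Its arguments: {"type":"object","properties":{"rows":{"type":"array"},"gripper":{"type":"number"}},"required":["rows"]}

```bash
ls; mkdir -p pics; python3 - <<'E'
from rig import manip
import cv2
print(manip.get_state())
for n in ("scene","top","wrist"):
    cv2.imwrite(f"pics/{n}0.png",manip.snapshot(n)); print(n,manip.camera_params(n))
E
```

```text
pics
{'clock': 0.0, 'joints': array([-1.27540578e+00,  3.53605254e-01,  1.63411608e+00, -8.49803179e-07,
        1.15520766e+00, -2.42100202e-03]), 'joint_velocities': array([ 0.0003241 , -0.00236619, -0.00028943,  0.00020287,  0.0018302 ,
        0.00113364]), 'tau': array([-4.16088642e-04, -5.93846333e+01, -3.34215760e+01,  6.98041753e-02,
        2.34815053e-02, -7.86505530e-05]), 'ee_pos': array([ 0.18323822, -0.59702549,  0.21389821]), 'tool_rot': array([ 2.06160148,  0.31068259, -2.06200975]), 'contact_force': array([0.37225836, 0.51330005, 0.36125795]), 'moment': array([-0.04006694, -0.01773724, -0.00706692]), 'grip_width': 1.0006595989619431}
scene {'mtx': array([[408.20076645,   0.        , 253.47471608],
       [  0.        , 408.20076645, 192.10663018],
       [  0.        ,   0.        ,   1.        ]]), 'distortion': array([0.00278183, 0.        , 0.        , 0.        , 0.        ]), 'extrinsics': array([[ 0.50717012,  0.86170848, -0.01539365, -0.23401351],
       [ 0.45837324, -0.28482127, -0.84188527, -0.19116798],
       [-0.72984412,  0.41992302, -0.53943695,  1.449
[... 496 characters left out ...]
-0.99193818,  1.36952444],
       [ 0.        ,  0.        ,  0.        ,  1.        ]])}
wrist {'mtx': array([[274.68175198,   0.        , 260.15045791],
       [  0.        , 274.68175198, 186.71850437],
       [  0.        ,   0.        ,   1.        ]]), 'distortion': array([-0.04244351,  0.        ,  0.        ,  0.        ,  0.        ]), 'hand_eye': array([[ 1.59793159e-04, -2.74362620e-01,  9.61626293e-01,
        -1.69849980e-01],
       [ 9.99999717e-01,  7.50285811e-04,  4.78951828e-05,
         8.59295922e-04],
       [-7.34635211e-04,  9.61626013e-01,  2.74362663e-01,
        -7.74902289e-02],
       [ 0.00000000e+00,  0.00000000e+00,  0.00000000e+00,
         1.00000000e+00]])}
```

View pics/scene0.png

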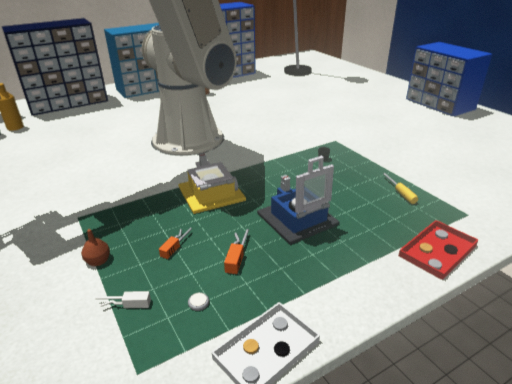

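View pics/top0.png

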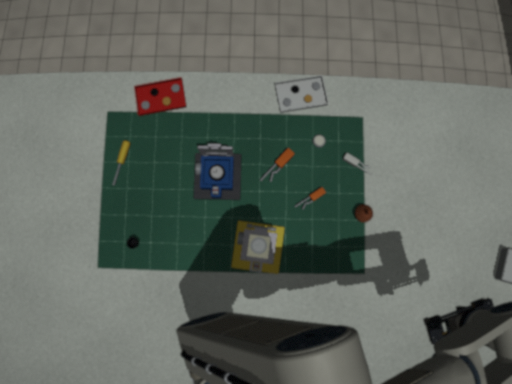

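View pics/wrist0.png

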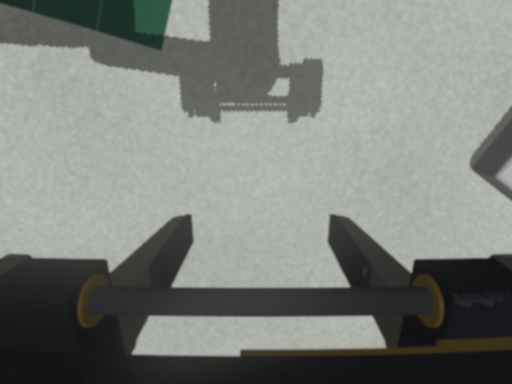

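```bash
cat > h.py <<'E'
import numpy as np, cv2
from scipy.spatial.transform import Rotation as R
from rig import manip
def cam(n, st=None):
    c=manip.camera_params(n); K=c["mtx"]; d=np.array(c["distortion"])
    if n=="wrist":
        T=np.eye(4); T[:3,:3]=R.from_rotvec(st["tool_rot"]).as_matrix(); T[:3,3]=st["ee_pos"]
        E=np.linalg.inv(T@c["hand_eye"])
    else: E=c["extrinsics"]
    return K,d,E
def ray(C,uv):
    K,d,E=C
    p=cv2.undistortPoints(np.array([[uv]],float),K,d).ravel()
    o=-E[:3,:3].T@E[:3,3]; v=E[:3,:3].T@np.array([p[0],p[1],1]); return o,v
def atz(C,uv,z):
    o,v=ray(C,uv); return o+v*(z-o[2])/v[2]
def proj(C,X):
    K,d,E=C; X=np.atleast_2d(X).astype(float)
    return cv2.projectPoints(X,cv2.Rodrigues(E[:3,:3])[0],E[:3,3],K,d)[0].reshape(-1,2)
def tri(L):
    A=np.zeros((3,3));b=np.zeros(3)
    for C,uv in L:
        o,v=ray(C,uv);v=v/np.linalg.norm(v);P=np.eye(3)-np.outer(v,v);A+=P;b+=P@o
    return np.linalg.solve(A,b)
def crop(im,x0,y0,w,h,s,fn):
    cv2.imwrite(fn,cv2.resize(im[y0:y0+h,x0:x0+w],None,fx=s,fy=s,interpolation=cv2.INTER_CUBIC))
E
python3 - <<'E'
from h import *
t=cv2.imread("pics/top0.png");s=cv2.imread("pics/scene0.png")
crop(t,180,130,160,100,5,"pics/t1.png"); crop(s,150,150,200,130,4,"pics/s1.png")
E
```

```text
(no output)
```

View pics/t1.png

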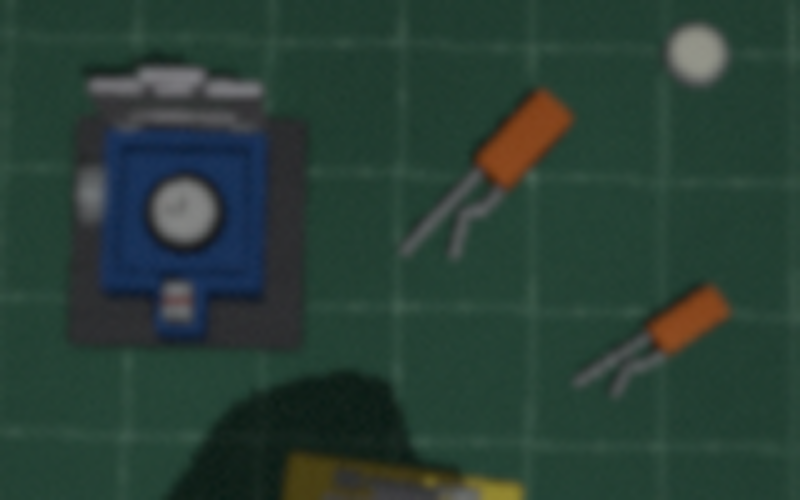

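View pics/s1.png

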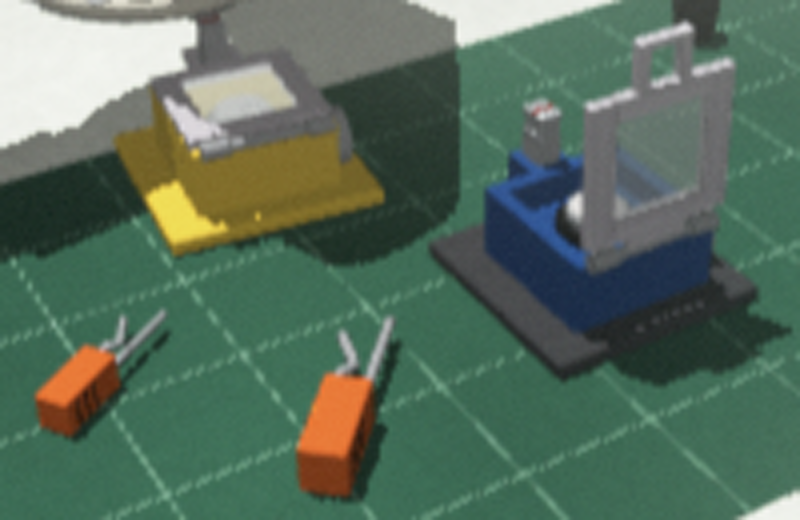

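```bash
python3 - <<'E'
from h import *
T=cam("top");S=cam("scene")
f=lambda u,v:((u+.5)/5-.5+180,(v+.5)/5-.5+130)
g=lambda u,v:((u+.5)/4-.5+150,(v+.5)/4-.5+150)
for n,uv,z in [("plateTR",(308,120),.012),("BR",(302,347),.012),("BL",(68,345),.012),("chTR",(265,130),.06),("chTL",(105,130),.06),("chBL",(102,292),.06),("chBR",(264,296),.06),("post",(178,301),.095),("lidtongueL",(138,70),.19),("lidtongueR",(206,72),.19),("lidL",(88,85),.16),("lidR",(262,90),.16),
 ("handfront",(662,338),.024),("handback",(717,298),.024),("tip",(577,384),.012),("hA",(712,284),.024),("hB",(733,308),.024),("hC",(670,358),.024),("hD",(648,330),.024)]:
    print(n,atz(T,f(*uv),z).round(4))
print("post tri",tri([(T,f(178,301)),(S,g(541,108))]))
print("tongue tip",tri([(T,f(172,70)),(S,g(663,32))]))
for uv in [(637,38),(690,30),(588,103),(732,65)]: print(atz(S,g(*uv),.19))
print("tip",tri([(T,f(577,384)),(S,g(162,314))]))
E
```

```text
plateTR [ 0.6672 -0.0256  0.012 ]
BR [ 0.5199 -0.0252  0.012 ]
BL [0.5179 0.1238 0.012 ]
chTR [6.497e-01 5.000e-04 6.000e-02]
chTL [0.6477 0.1002 0.06  ]
chBL [0.5458 0.0984 0.06  ]
chBR [ 0.5454 -0.0016  0.06  ]
post [0.5364 0.0489 0.095 ]
lidtongueL [0.655  0.0694 0.19  ]
lidtongueR [0.6546 0.0308 0.19  ]
lidL [0.6527 0.1007 0.16  ]
lidR [ 6.518e-01 -2.000e-04  1.600e-01]
handfront [ 0.5291 -0.2532  0.024 ]
handback [ 0.5555 -0.2885  0.024 ]
tip [ 0.4999 -0.2006  0.012 ]
hA [ 0.5644 -0.2853  0.024 ]
hB [ 0.5493 -0.2988  0.024 ]
hC [ 0.5164 -0.2584  0.024 ]
hD [ 0.534  -0.2442  0.024 ]
post tri [0.53654068 0.04907552 0.09473746]
tongue tip [0.65214    0.04846028 0.20069498]
[0.63415595 0.04395296 0.19      ]
[0.64223153 0.07457064 0.19      ]
[ 0.67784273 -0.02043337  0.19      ]
[0.68575959 0.06837944 0.19      ]
tip [ 0.50006654 -0.20135304  0.00900423]
```

```bash
cat >> h.py <<'E'
def Rt(yaw_jaw): # tool x down, tool y at yaw_jaw (deg) in world
    a=np.radians(yaw_jaw); x=np.array([0,0,-1.]);y=np.array([np.cos(a),np.sin(a),0]);return np.column_stack([x,y,np.cross(x,y)])
def delta(p,yaw):
    st=manip.get_state(); Rc=R.from_rotvec(st["tool_rot"]).as_matrix()
    d=Rc.T@(np.array(p)-st["ee_pos"]); r=np.degrees(R.from_matrix(Rc.T@Rt(yaw)).as_rotvec())
    print("now",st["clock"],st["ee_pos"].round(4),"jawyaw",np.degrees(np.arctan2(Rc[1,1],Rc[0,1])).round(2),"tilt",np.degrees(np.arccos(-Rc[2,0])).round(2)); print("dp",d.round(4),"twist",r.round(2)); return d,r
E
python3 - <<'E'
from h import *
print(R.from_rotvec(manip.get_state()["tool_rot"]).as_matrix().round(3))
delta([.73,.05,.30],90);delta([.73,.05,.30],-90)
E
```

```text
[[-0.     0.293 -0.956]
 [ 0.001 -0.956 -0.293]
 [-1.    -0.001  0.   ]]
now 0.15 [ 0.1833 -0.5971  0.214 ] jawyaw -72.94 tilt 0.06
dp [-0.0855 -0.4583 -0.7125] twist [-1.6294e+02 -8.0000e-02  1.0000e-02]
now 0.15 [ 0.1833 -0.5971  0.214 ] jawyaw -72.94 tilt 0.06
dp [-0.0855 -0.4583 -0.7125] twist [1.706e+01 1.000e-02 6.000e-02]
```

Request:
send_rows:
  rows:
    - {"dp": [-0.0048, -0.0255, -0.0396], "twist": [0, 0, 0]}
    - {"dp": [-0.0048, -0.0255, -0.0396], "twist": [0, 0, 0]}
    - {"dp": [-0.0048, -0.0255, -0.0396], "twist": [0, 0, 0]}
    - {"dp": [-0.0048, -0.0255, -0.0396], "twist": [0, 0, 0]}
    - {"dp": [-0.0048, -0.0255, -0.0396], "twist": [0, 0, 0]}
    - {"dp": [-0.0048, -0.0255, -0.0396], "twist": [0, 0, 0]}
    - {"dp": [-0.0048, -0.0255, -0.0396], "twist": [0, 0, 0]}
    - {"dp": [-0.0048, -0.0255, -0.0396], "twist": [0, 0, 0]}
    - {"dp": [-0.0048, -0.0255, -0.0396], "twist": [0, 0, 0]}
  gripper: 1

```text
clock: 1.05
ee_pos: [0.4576, -0.2718, 0.258]
tool_rot: [2.061, 0.309, -2.061]
contact_force: [1.1, -0.3, -0.8]
grip_width: 0.239
```

Request:
send_rows:
  rows:
    - {"dp": [-0.0048, -0.0255, -0.0396], "twist": [0, 0, 0]}
    - {"dp": [-0.0048, -0.0255, -0.0396], "twist": [0, 0, 0]}
    - {"dp": [-0.0048, -0.0255, -0.0396], "twist": [0, 0, 0]}
    - {"dp": [-0.0048, -0.0255, -0.0396], "twist": [0, 0, 0]}
    - {"dp": [-0.0048, -0.0255, -0.0396], "twist": [0, 0, 0]}
    - {"dp": [-0.0048, -0.0255, -0.0396], "twist": [0, 0, 0]}
    - {"dp": [-0.0048, -0.0255, -0.0396], "twist": [0, 0, 0]}
    - {"dp": [-0.0048, -0.0255, -0.0396], "twist": [8.5, 0, 0]}
    - {"dp": [0, 0, 0], "twist": [8.5, 0, 0]}
    - {"dp": [0, 0, 0], "twist": [0, 0, 0]}

```text
clock: 2.05
ee_pos: [0.7, 0.0157, 0.2953]
tool_rot: [2.22, 0.001, -2.222]
contact_force: [0.4, 0.3, -0.1]
grip_width: 0.002
```

```bash
python3 - <<'E'
from h import *
delta([.71,.05,.14],-90)
st=manip.get_state(); print(st["grip_width"],st["joints"]); cv2.imwrite("pics/w1.png",manip.snapshot("wrist"))
E
```

```text
now 2.05 [0.7    0.0157 0.2953] jawyaw -89.96 tilt 0.07
dp [ 0.1553 -0.0343 -0.0102] twist [ 0.04  0.07 -0.01]
0.0020285761528226164 [ 2.03258540e-02  4.14899741e-01  1.36364657e+00 -1.07104236e-04
  1.36419101e+00  1.59042270e+00]
```

View pics/w1.png

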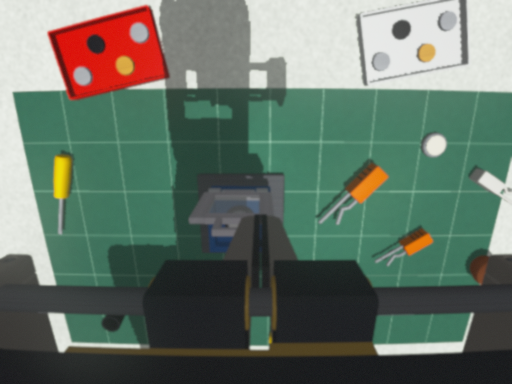

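Request:
send_rows:
  rows:
    - {"dp": [0, -0.034, -0.012], "twist": [0, 0, 0]}
    - {"dp": [0.031, 0, 0], "twist": [0, 0, 0]}
    - {"dp": [0.031, 0, 0], "twist": [0, 0, 0]}
    - {"dp": [0.031, 0, 0], "twist": [0, 0, 0]}
    - {"dp": [0.031, 0, 0], "twist": [0, 0, 0]}
    - {"dp": [0.031, 0, 0], "twist": [0, 0, 0]}
    - {"dp": [0, 0, 0.015], "twist": [0, 0, 0]}
    - {"dp": [0, 0, 0.015], "twist": [0, 0, 0]}
    - {"dp": [0, 0, 0.015], "twist": [0, 0, 0]}

```text
clock: 3.0
ee_pos: [0.6654, 0.0471, 0.1407]
tool_rot: [2.218, 0.005, -2.22]
contact_force: [4.5, 0.3, -1.7]
grip_width: 0.003
```

Request:
send_rows:
  rows:
    - {"dp": [0, 0, 0.011], "twist": [0, 0, 0]}
    - {"dp": [0, 0, 0.011], "twist": [0, 0, 0]}
    - {"dp": [0, 0, 0.011], "twist": [0, 0, 0]}
    - {"dp": [0, 0, 0.011], "twist": [0, 0, 0]}
    - {"dp": [0, 0, 0.011], "twist": [0, 0, 0]}
    - {"dp": [0, 0, 0.011], "twist": [0, 0, 0]}
    - {"dp": [0, 0, 0.011], "twist": [0, 0, 0]}

```text
clock: 3.7
ee_pos: [0.5885, 0.0484, 0.1412]
tool_rot: [2.22, 0.001, -2.222]
contact_force: [0.7, -0.8, 0.1]
grip_width: -0.001
```

```bash
python3 - <<'E'
from h import *
delta([.59,.05,.14],-90)
crop(manip.snapshot("scene"),150,100,256,192,3,"pics/s2.png")
E
```

```text
now 3.7 [0.5885 0.0484 0.1412] jawyaw -89.92 tilt 0.04
dp [ 0.0011 -0.0016 -0.0015] twist [ 0.08  0.04 -0.  ]
```

View pics/s2.png

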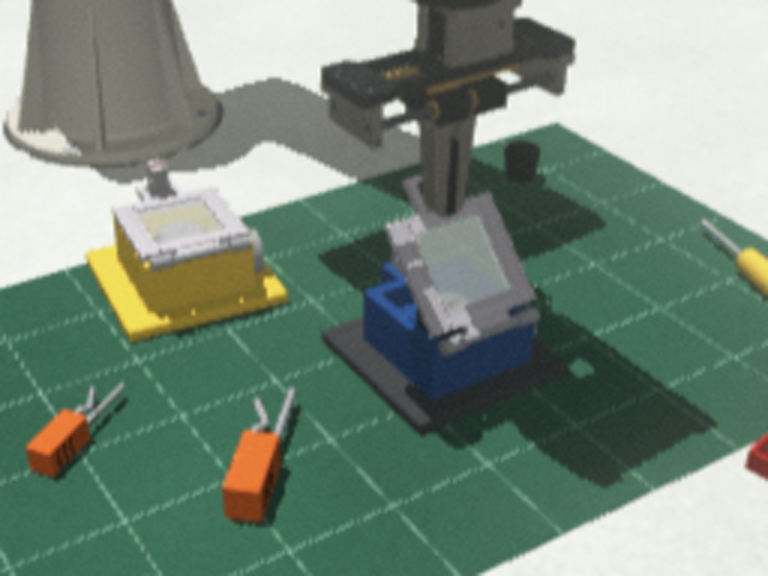

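Request:
send_rows:
  rows:
    - {"dp": [-0.045, 0, 0], "twist": [0, 0, 0]}
    - {"dp": [-0.045, 0, 0], "twist": [0, 0, 0]}
    - {"dp": [0, 0.04, 0.006], "twist": [0, 0, 0]}
    - {"dp": [0, 0.04, 0.006], "twist": [0, 0, 0]}
    - {"dp": [0, 0.04, 0.006], "twist": [0, 0, 0]}
    - {"dp": [0, 0.04, 0.006], "twist": [0, 0, 0]}
    - {"dp": [0, 0.04, 0.006], "twist": [0, 0, 0]}
    - {"dp": [0, 0.04, 0.006], "twist": [0, 0, 0]}
    - {"dp": [0, 0.04, 0.006], "twist": [0, 0, 0]}
    - {"dp": [0, 0.04, 0.006], "twist": [0, 0, 0]}
  gripper: 0

```text
clock: 4.75
ee_pos: [0.5412, -0.2731, 0.2311]
tool_rot: [2.22, 0.002, -2.221]
contact_force: [0.2, 1.0, -0.2]
grip_width: 0.499
```

Request:
send_rows:
  rows:
    - {"dp": [0.005, 0, 0], "twist": [-8.5, 0, 0]}
    - {"dp": [0.005, 0, 0], "twist": [-8.5, 0, 0]}
    - {"dp": [0.005, 0, 0], "twist": [-8.5, 0, 0]}
    - {"dp": [0.005, 0, 0], "twist": [-8.5, 0, 0]}
    - {"dp": [0.005, 0, 0], "twist": [-8.5, 0, 0]}
    - {"dp": [0.005, 0, 0], "twist": [-8.5, 0, 0]}
    - {"dp": [0.005, 0, 0], "twist": [-8.5, 0, 0]}
    - {"dp": [0.005, 0, 0], "twist": [-8.5, 0, 0]}
    - {"dp": [0.005, 0, 0], "twist": [-8.5, 0, 0]}
    - {"dp": [0.005, 0, 0], "twist": [-8.5, 0, 0]}

```text
clock: 5.75
ee_pos: [0.5416, -0.2714, 0.1808]
tool_rot: [1.268, 1.171, -1.268]
contact_force: [-0.3, 0.3, -0.0]
grip_width: 0.502
```

Request:
send_rows:
  rows:
    - {"dp": [0.005, 0, 0], "twist": [-8.5, 0, 0]}
    - {"dp": [0.005, 0, 0], "twist": [-8.5, 0, 0]}
    - {"dp": [0.005, 0, 0], "twist": [-8.5, 0, 0]}
    - {"dp": [0.005, 0, 0], "twist": [-8.5, 0, 0]}
    - {"dp": [0.005, 0, 0], "twist": [-8.5, 0, 0]}
    - {"dp": [0, 0, 0], "twist": [0, 0, 0]}
    - {"dp": [0, 0, 0], "twist": [0, 0, 0]}

```text
clock: 6.45
ee_pos: [0.5418, -0.2716, 0.1562]
tool_rot: [0.718, 1.45, -0.718]
contact_force: [-1.0, -0.2, 1.2]
grip_width: 0.501
```

```bash
python3 - <<'E'
from h import *
delta([.541,-.272,.004],37.8)
st=manip.get_state()
w=manip.snapshot("wrist");np.save("w2st.npy",np.r_[st["ee_pos"],st["tool_rot"]])
cv2.imwrite("pics/w2.png",w);crop(manip.snapshot("scene"),150,100,256,192,3,"pics/s3.png")
crop(w,130,130,260,160,3,"pics/w2c.png")
E
```

```text
now 6.45 [ 0.5418 -0.2716  0.1562] jawyaw 37.31 tilt 0.03
dp [ 1.522e-01 -9.000e-04 -1.000e-04] twist [-0.49 -0.03  0.01]
```

View pics/w2.png

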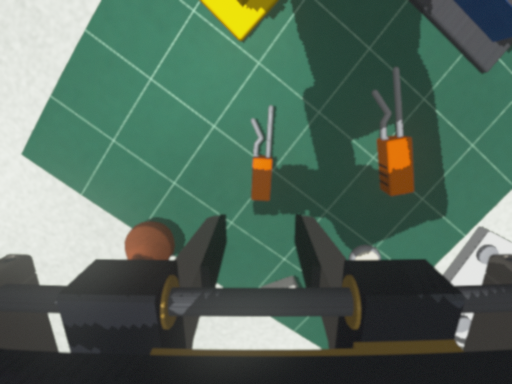

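View pics/s3.png

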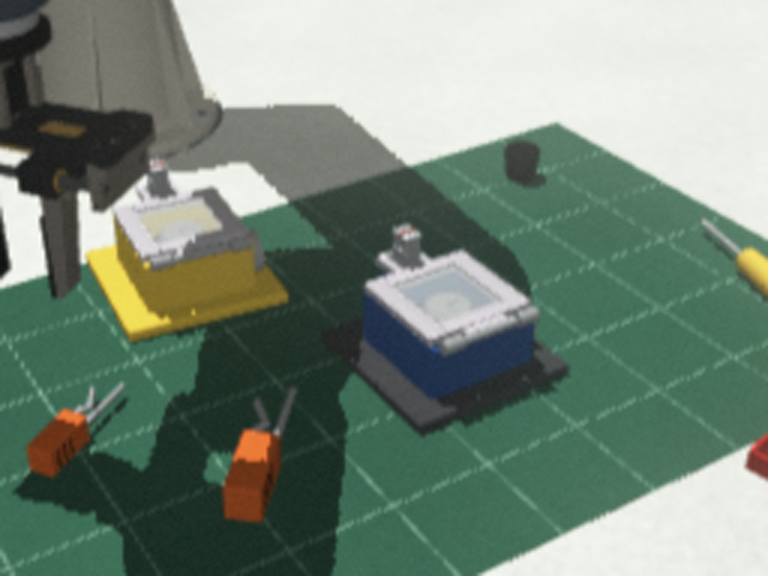

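```bash
python3 - <<'E'
from h import *
crop(cv2.imread("pics/w2.png"),220,95,90,115,5,"pics/w2c.png")
E
```

```text
(no output)
```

View pics/w2c.png

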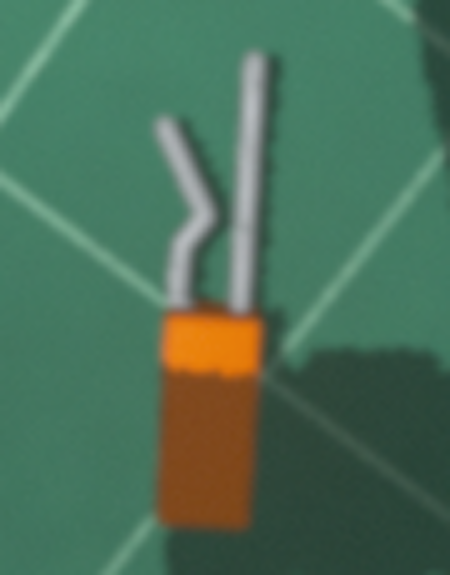

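```bash
python3 - <<'E'
from h import *
a=np.load("w2st.npy");C=cam("wrist",{"ee_pos":a[:3],"tool_rot":a[3:]})
f=lambda u,v:((u+.5)/5-.5+220,(v+.5)/5-.5+95)
P={n:atz(C,f(*uv),z) for n,uv,z in [("tip",(257,52),.012),("base",(242,308),.012),("FL",(163,317),.024),("FR",(265,319),.024),("BL",(155,525),.024),("BR",(249,529),.024)]}
for k,v in P.items(): print(k,v.round(4))
y=lambda d:np.degrees(np.arctan2(d[1],d[0]))
print(y(P["tip"]-P["base"]),np.linalg.norm(P["tip"]-P["base"]),y(P["FL"]-P["BL"]),y(P["FR"]-P["BR"]),np.linalg.norm(P["FL"]-P["BL"]),np.linalg.norm(P["FL"]-P["FR"]))
ya=np.radians(y(P["tip"]-P["base"])); d=np.array([np.cos(ya),np.sin(ya)]);l=np.array([-d[1],d[0]])
print("c from corners",sum(P[k] for k in("FL","FR","BL","BR"))/4,"from tip",P["tip"][:2]-.0825*d+.006*l,"lat line", )
E
```

```text
tip [ 0.5023 -0.2004  0.012 ]
base [ 0.5345 -0.2473  0.012 ]
FL [ 0.5203 -0.2582  0.024 ]
FR [ 0.5385 -0.2448  0.024 ]
BL [ 0.548  -0.2982  0.024 ]
BR [ 0.5659 -0.2858  0.024 ]
124.45097309418057 0.05693097069730802 124.7251623330008 123.74124214537264 0.04872477470117938 0.022668390914918457
c from corners [ 0.54318507 -0.27173179  0.024     ] from tip [ 0.54397381 -0.27179709] lat line
```

Request:
send_rows:
  rows:
    - {"dp": [0.01, 0.0012, 0.0012], "twist": [3.0, 0, 0]}
    - {"dp": [0.035, 0, 0], "twist": [0, 0, 0]}
    - {"dp": [0.035, 0, 0], "twist": [0, 0, 0]}
    - {"dp": [0.03, 0, 0], "twist": [0, 0, 0]}
    - {"dp": [0.022, 0, 0], "twist": [0, 0, 0]}
    - {"dp": [0.014, 0, 0], "twist": [0, 0, 0]}
    - {"dp": [0.006, 0, 0], "twist": [0, 0, 0]}
    - {"dp": [0, 0, 0], "twist": [0, 0, 0]}
    - {"dp": [0, 0, 0], "twist": [0, 0, 0]}

```text
clock: 7.45
ee_pos: [0.5445, -0.2723, 0.0052]
tool_rot: [0.755, 1.434, -0.755]
contact_force: [-0.5, 0.3, 0.3]
grip_width: 0.5
```

```bash
python3 - <<'E'
from h import *
delta([.5435,-.2718,.004],34.3)
w=manip.snapshot("wrist");cv2.imwrite("pics/w3.png",w)
E
```

```text
now 7.45 [ 0.5445 -0.2723  0.0052] jawyaw 34.54 tilt 0.08
dp [ 0.0012 -0.0005 -0.001 ] twist [ 0.24  0.07 -0.04]
```

View pics/w3.png

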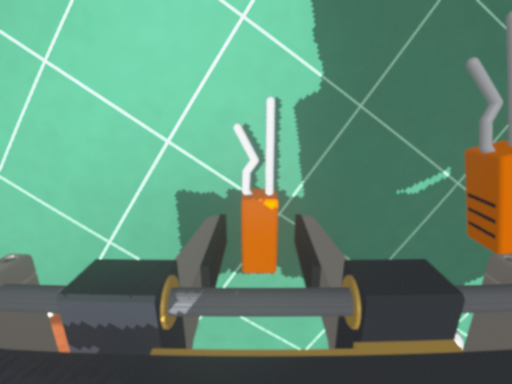

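Handle lies centred between the jaws (260,230), aligned. Close and lift.

Request:
send_rows:
  rows:
    - {"dp": [0, 0, 0], "twist": [0, 0, 0]}
    - {"dp": [0, 0, 0], "twist": [0, 0, 0]}
    - {"dp": [0, 0, 0], "twist": [0, 0, 0]}
    - {"dp": [0, 0, 0], "twist": [0, 0, 0]}
    - {"dp": [0, 0, 0], "twist": [0, 0, 0]}
    - {"dp": [0, 0, 0], "twist": [0, 0, 0]}
    - {"dp": [0, 0, 0], "twist": [0, 0, 0]}
  gripper: 1

```text
clock: 8.2
ee_pos: [0.544, -0.272, 0.0046]
tool_rot: [0.754, 1.435, -0.754]
contact_force: [-1.3, -0.4, 4.8]
grip_width: 0.238
```

Request:
send_rows:
  rows:
    - {"dp": [-0.02, 0, 0], "twist": [0, 0, 0]}
    - {"dp": [-0.04, 0, 0], "twist": [0, 0, 0]}
    - {"dp": [-0.04, 0, 0], "twist": [0, 0, 0]}
    - {"dp": [-0.02, 0, 0], "twist": [0, 0, 0]}
    - {"dp": [0, 0, 0], "twist": [0, 0, 0]}
    - {"dp": [0, 0, 0], "twist": [0, 0, 0]}

```text
clock: 8.8
ee_pos: [0.5435, -0.2718, 0.1237]
tool_rot: [0.754, 1.436, -0.754]
contact_force: [-0.1, 1.0, -0.6]
grip_width: 0.236
```

```bash
python3 - <<'E'
from h import *
delta([.54,-.18,.13],1)
st=manip.get_state();print(st["grip_width"])
w=manip.snapshot("wrist");np.save("w4st.npy",np.r_[st["ee_pos"],st["tool_rot"]]);cv2.imwrite("pics/w4.png",w);crop(w,200,80,128,110,6,"pics/w4c.png")
E
```

```text
now 8.8 [ 0.5435 -0.2718  0.1237] jawyaw 34.56 tilt 0.0
dp [-0.0063  0.0492 -0.0776] twist [33.56 -0.    0.  ]
0.23599171630253132
```

View pics/w4.png

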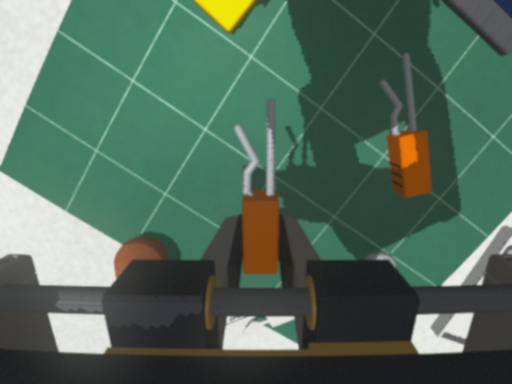

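View pics/w4c.png

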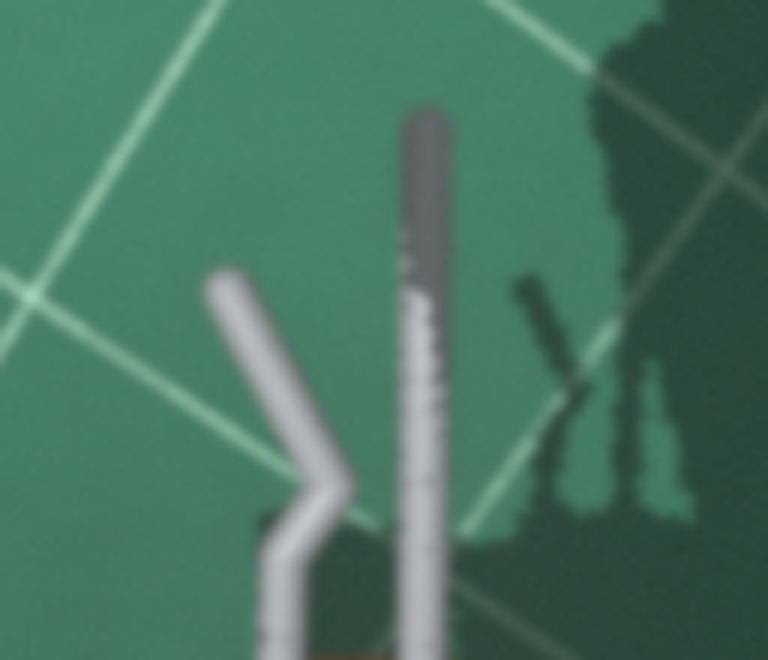

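Request:
send_rows:
  rows:
    - {"dp": [0, 0, 0], "twist": [8.4, 0, 0]}
    - {"dp": [0, 0, 0], "twist": [8.4, 0, 0]}
    - {"dp": [0, 0, 0], "twist": [8.4, 0, 0]}
    - {"dp": [0, 0, 0], "twist": [8.4, 0, 0]}
    - {"dp": [0, -0.003, -0.04], "twist": [0, 0, 0]}
    - {"dp": [0, -0.003, -0.04], "twist": [0, 0, 0]}
    - {"dp": [0, -0.003, -0.04], "twist": [0, 0, 0]}
    - {"dp": [0.02, -0.003, -0.04], "twist": [0, 0, 0]}
    - {"dp": [0, 0, 0], "twist": [0, 0, 0]}
    - {"dp": [0, 0, 0], "twist": [0, 0, 0]}

```text
clock: 9.85
ee_pos: [0.5279, -0.1112, 0.1025]
tool_rot: [1.194, 1.221, -1.197]
contact_force: [-0.3, 0.2, -0.2]
grip_width: 0.239
```

```bash
python3 - <<'E'
from h import *
delta([.5305,-.08,.0776],1)
st=manip.get_state()
w=manip.snapshot("wrist");np.save("w5st.npy",np.r_[st["ee_pos"],st["tool_rot"]]);cv2.imwrite("pics/w5.png",w);crop(w,200,0,128,110,6,"pics/w5c.png")
E
```

```text
now 9.85 [ 0.5279 -0.1112  0.1025] jawyaw 1.08 tilt 0.19
dp [ 0.0249  0.0033 -0.0312] twist [ 0.08 -0.03  0.19]
```

View pics/w5.png

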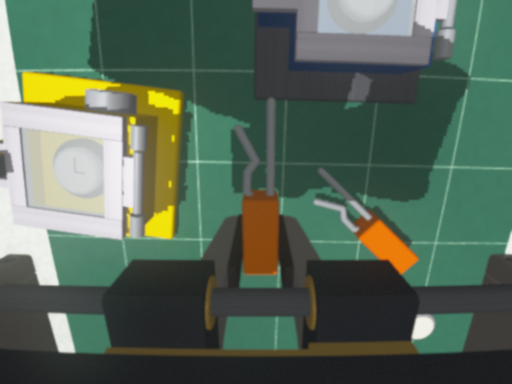

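View pics/w5c.png

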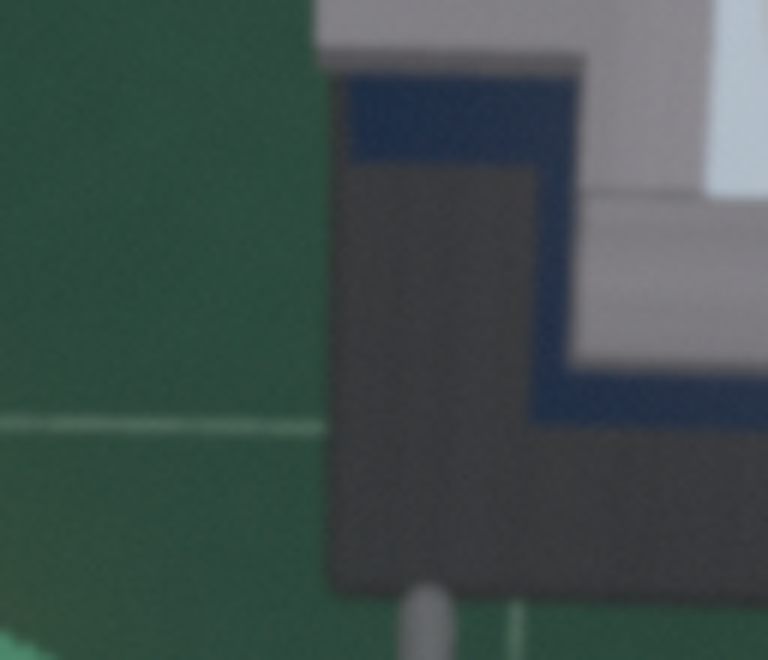

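Request:
send_rows:
  rows:
    - {"dp": [0, 0.0015, -0.018], "twist": [0, 0, 0.19]}
    - {"dp": [0, 0.0015, -0.018], "twist": [0, 0, 0]}
    - {"dp": [0, 0, 0], "twist": [0, 0, 0]}
    - {"dp": [0, 0, 0], "twist": [0, 0, 0]}

```text
clock: 10.3
ee_pos: [0.5318, -0.0771, 0.1042]
tool_rot: [1.198, 1.214, -1.195]
contact_force: [-0.9, -0.3, -0.0]
grip_width: 0.237
```

```bash
python3 - <<'E'
from h import *
delta([.5305,-.08,.0776],1)
st=manip.get_state()
w=manip.snapshot("wrist");np.save("w6st.npy",np.r_[st["ee_pos"],st["tool_rot"]]);cv2.imwrite("pics/w6.png",w);crop(w,200,0,128,110,6,"pics/w6c.png")
E
```

```text
now 10.3 [ 0.5318 -0.0771  0.1042] jawyaw 0.95 tilt 0.2
dp [ 0.0266 -0.0014  0.0028] twist [-0.05  0.02 -0.2 ]
```

View pics/w6c.png

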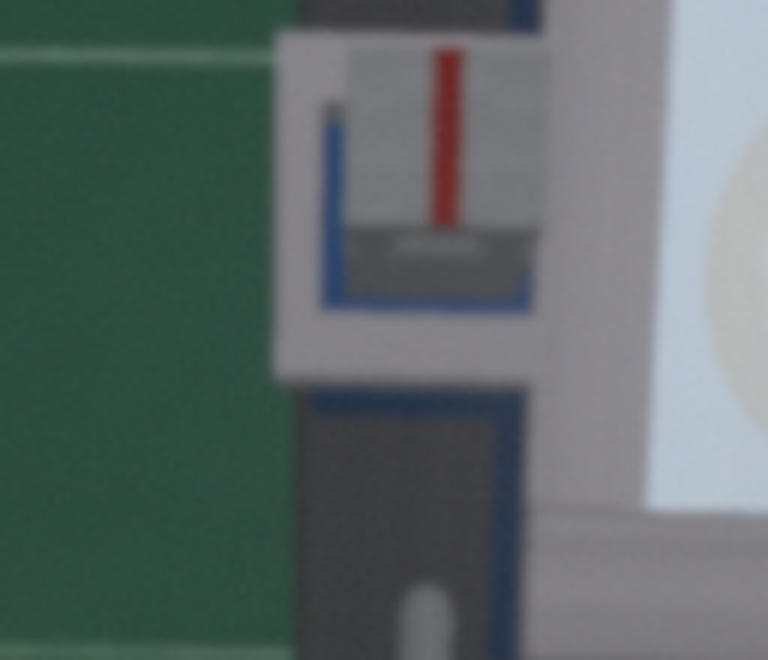

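```bash
python3 - <<'E'
from h import *
a=np.load("w6st.npy");C=cam("wrist",{"ee_pos":a[:3],"tool_rot":a[3:]})
f=lambda u,v:((u+.5)/6-.5+200,(v+.5)/6-.5)
for n,uv,z in [("lineT",(449,50),.095),("lineB",(446,225),.095),("TL",(346,50),.095),("TR",(545,52),.095),("BL",(343,227),.095),("BR",(540,229),.095)]:
    print(n,atz(C,f(*uv),z).round(4))
Rm=R.from_rotvec(a[3:]).as_matrix()
# leg axis on plane x_tool=-.0074
K,d,E=C; H=manip.camera_params("wrist")["hand_eye"]
def tool(uv,xt):
    p=cv2.undistortPoints(np.array([[uv]],float),K,d).ravel(); v=H[:3,:3]@np.array([p[0],p[1],1]);o=H[:3,3];return o+v*(xt-o[0])/v[0]
g=lambda u,v:((u+.5)/6-.5+200,(v+.5)/6-.5+80)
tip=tool(g(427,104),-.0074);mid=tool(g(425,300),-.0074);b=tool(g(421,640),-.0074)
print("leg tool",tip.round(4),mid.round(4),b.round(4)); 
dd=tip-b;print("angle in tool deg y/-z",np.degrees(np.arctan2(dd[1],-dd[2])))
print("tip world",a[:3]+Rm@tip, "base",a[:3]+Rm@b)
tip6=tool(f(428,585),-.0074);print("tip6",tip6)
E
```

```text
lineT [0.5382 0.0565 0.095 ]
lineB [0.5383 0.0408 0.095 ]
TL [0.5282 0.0563 0.095 ]
TR [0.5475 0.0566 0.095 ]
BL [0.5282 0.0405 0.095 ]
BR [0.5477 0.0407 0.095 ]
leg tool [-0.0074  0.0063 -0.083 ] [-0.0074  0.0063 -0.0648] [-0.0074  0.0063 -0.0306]
angle in tool deg y/-z 0.0538786359530543
tip world [0.53671891 0.00597315 0.11156769] base [ 0.53754124 -0.04646885  0.11158628]
tip6 [-0.0074      0.00643494 -0.0829182 ]
```

```bash
python3 - <<'E'
from h import *
a=np.load("w6st.npy");C=cam("wrist",{"ee_pos":a[:3],"tool_rot":a[3:]})
f=lambda u,v:((u+.5)/6-.5+200,(v+.5)/6-.5)
for p,q,z in [((275,35),(275,378),.068),((275,378),(525,384),.068),((300,390),(297,655),.012)]:
    P,Q=atz(C,f(*p),z),atz(C,f(*q),z);print(P.round(4),Q.round(4),np.degrees(np.arctan2(*(P-Q)[1::-1])))
L=[]
for i in range(10):
    manip.snapshot("top");s=manip.get_state();L.append(np.r_[s["ee_pos"],s["contact_force"],np.degrees(np.arccos(-R.from_rotvec(s["tool_rot"]).as_matrix()[2,0])),R.from_rotvec(s["tool_rot"]).as_matrix()[2,1:]])
L=np.array(L);print(L.round(4));print(L.mean(0).round(5),L.std(0).round(5))
E
```

```text
[0.52   0.0663 0.068 ] [0.5202 0.0304 0.068 ] 90.30908516646517
[0.5202 0.0304 0.068 ] [0.5492 0.0303 0.068 ] 179.77822657541577
[0.5211 0.0372 0.012 ] [ 0.521  -0.0008  0.012 ] 89.7667575080531
[[ 5.316e-01 -7.720e-02  1.042e-01 -7.013e-01  5.430e-02 -5.364e-01
   1.956e-01  3.400e-03  3.000e-04]
 [ 5.315e-01 -7.720e-02  1.042e-01  2.103e-01  8.730e-02 -2.035e-01
   1.952e-01  3.400e-03  2.000e-04]
 [ 5.315e-01 -7.700e-02  1.042e-01  8.066e-01 -2.139e-01  6.760e-02
   1.941e-01  3.400e-03  1.000e-04]
 [ 5.315e-01 -7.690e-02  1.042e-01 -8.520e-01  9.904e-01  3.950e-02
   1.945e-01  3.400e-03  1.000e-04]
 [ 5.315e-01 -7.680e-02  1.042e-01  5.018e-01  8.556e-01 -4.120e-01
   1.935e-01  3.400e-03  1.000e-04]
 [ 5.314e-01 -7.660e-02  1.042e-01  4.160e-01 -3.611e-01  9.795e-01
   1.891e-01  3.300e-03  1.000e-04]
 [ 5.314e-01 -7.650e-02  1.042e-01 -7.535e-01  3.208e-01 -7.636e-01
   1.898e-01  3.300e-03  1.000e-04]
 [ 5.315e-01 -7.640e-02  1.042e-01  8.305e-01  5.669e-01 -3.128e-01
   1.935e-01  3.400e-03  0.000e+00]
 [ 5.315e-01 -7.630e-02  1.042e-01 -6.438e-01 -8.458e-01 -3.243e-01
   1.924e-01  3.400e-03  0.000e+00]
 [ 5.314e-01 -7.620e-02  1.042e-01  2.593e-01  7.006e-01 -4.702e-01
   1.904e-01  3.300e-03 -0.000e+00]]
[ 5.3149e-01 -7.6700e-02  1.0420e-01  7.3900e-03  2.1551e-01 -1.9362e-01
  1.9281e-01  3.3600e-03  1.1000e-04] [5.0000e-05 3.6000e-04 1.0000e-05 6.3845e-01 5.5368e-01 4.5789e-01
 2.1700e-03 4.0000e-05 9.0000e-05]
```

Request:
send_rows:
  rows:
    - {"dp": [0.014, 0, 0], "twist": [0.7, 0, 0]}
    - {"dp": [0.0126, 0.0003, 0], "twist": [0, 0, -0.19]}
    - {"dp": [0, 0, 0], "twist": [0, 0, 0]}
    - {"dp": [0, 0, -0.014], "twist": [0, 0, 0]}
    - {"dp": [0, 0, -0.012], "twist": [0, 0, 0]}
    - {"dp": [0, 0, 0], "twist": [0, 0, 0]}
    - {"dp": [0, 0, 0], "twist": [0, 0, 0]}
    - {"dp": [0, 0, 0], "twist": [0, 0, 0]}

```text
clock: 11.65
ee_pos: [0.532, -0.05, 0.0779]
tool_rot: [1.206, 1.211, -1.205]
contact_force: [-0.2, 0.5, 0.1]
grip_width: 0.233
```

```bash
python3 - <<'E'
from h import *
delta([.5318,-.05,.0776],.2)
st=manip.get_state()
w=manip.snapshot("wrist");np.save("w7st.npy",np.r_[st["ee_pos"],st["tool_rot"]]);cv2.imwrite("pics/w7.png",w);crop(w,200,0,128,110,6,"pics/w7c.png")
crop(manip.snapshot("scene"),170,140,130,100,6,"pics/s7.png")
E
```

```text
now 11.65 [ 0.532  -0.05    0.0779] jawyaw 0.29 tilt 0.04
dp [ 0.0003 -0.0002 -0.    ] twist [ 0.09  0.01 -0.03]
```

View pics/w7c.png

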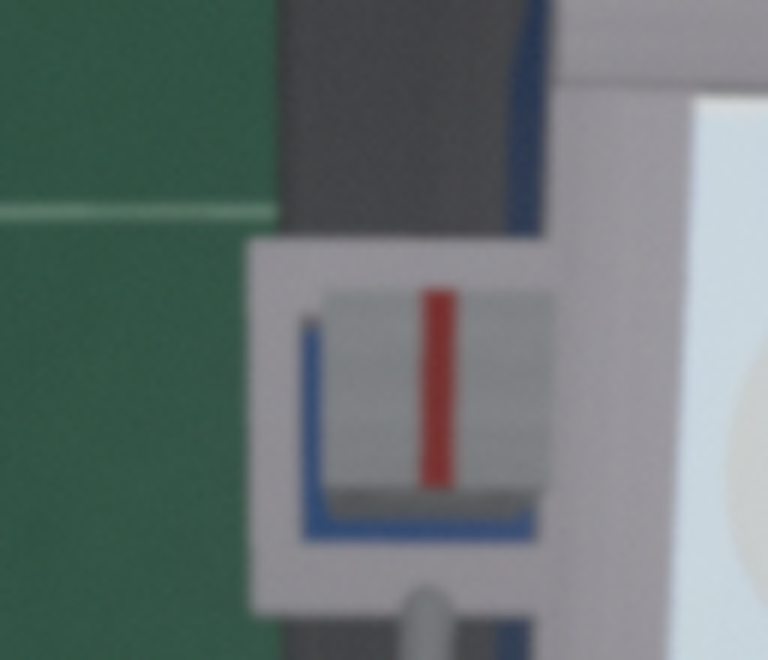

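View pics/s7.png

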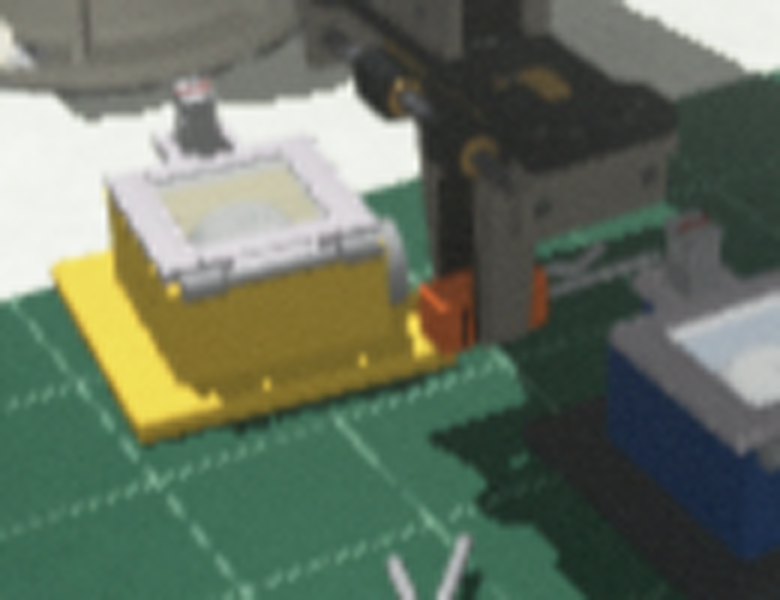

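```bash
python3 - <<'E'
from h import *
a=np.load("w7st.npy");C=cam("wrist",{"ee_pos":a[:3],"tool_rot":a[3:]})
f=lambda u,v:((u+.5)/6-.5+200,(v+.5)/6-.5)
for n,uv,z in [("lineT",(440,292),.095),("lineB",(437,487),.095),("TL",(323,290),.095),("TR",(555,290),.095),("BL",(323,488),.095),("BR",(550,490),.095),("tip",(427,586),.085),("leg640",(427,640),.085),("tl",(248,240),.068),("bl",(250,614),.068)]:
    print(n,atz(C,f(*uv),z).round(4))
E
```

```text
lineT [0.5383 0.0566 0.095 ]
lineB [0.5383 0.0408 0.095 ]
TL [0.5283 0.0567 0.095 ]
TR [0.5481 0.0568 0.095 ]
BL [0.5283 0.0406 0.095 ]
BR [0.5482 0.0406 0.095 ]
tip [0.5379 0.0329 0.085 ]
leg640 [0.538  0.0279 0.085 ]
tl [0.5202 0.0666 0.068 ]
bl [0.52   0.0306 0.068 ]
```

Request:
send_rows:
  rows:
    - {"dp": [0.0002, 0.0003, -0.004], "twist": [0, 0, 0]}
    - {"dp": [0, 0, -0.004], "twist": [0, 0, 0]}
    - {"dp": [0, 0, -0.004], "twist": [0, 0, 0]}
    - {"dp": [0, 0, 0], "twist": [0, 0, 0]}
    - {"dp": [0, 0, 0], "twist": [0, 0, 0]}

```text
clock: 12.25
ee_pos: [0.532, -0.038, 0.0774]
tool_rot: [1.206, 1.212, -1.206]
contact_force: [0.7, 1.0, -0.8]
grip_width: 0.239
```

Request:
send_rows:
  rows:
    - {"dp": [0, 0, -0.004], "twist": [0, 0, 0]}
    - {"dp": [0, 0, -0.004], "twist": [0, 0, 0]}
    - {"dp": [0, 0, 0], "twist": [0, 0, 0]}
    - {"dp": [0, 0, 0], "twist": [0, 0, 0]}

```text
clock: 12.65
ee_pos: [0.532, -0.03, 0.0774]
tool_rot: [1.206, 1.212, -1.206]
contact_force: [-0.3, -0.2, -0.4]
grip_width: 0.235
```

```bash
python3 - <<'E'
from h import *
delta([.5318,-.05+.020,.0776],.0)
st=manip.get_state()
w=manip.snapshot("wrist");np.save("w8st.npy",np.r_[st["ee_pos"],st["tool_rot"]]);cv2.imwrite("pics/w8.png",w);crop(w,190,30,140,110,5,"pics/w8c.png")
E
```

```text
now 12.65 [ 0.532  -0.03    0.0774] jawyaw 0.28 tilt 0.0
dp [-0.0002 -0.0002  0.    ] twist [ 0.28 -0.   -0.  ]
```

View pics/w8c.png

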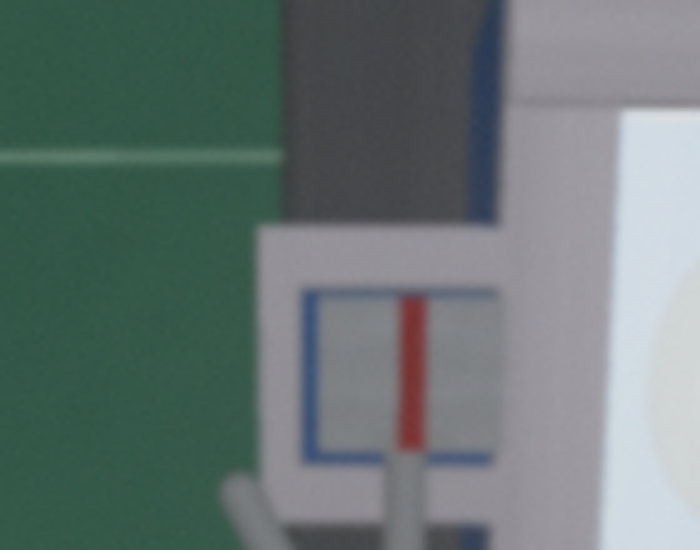

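Request:
send_rows:
  rows:
    - {"dp": [0, -0.0001, -0.004], "twist": [0.2, 0, 0]}
    - {"dp": [0, 0, -0.004], "twist": [0, 0, 0]}
    - {"dp": [0, 0, -0.004], "twist": [0, 0, 0]}
    - {"dp": [0, 0, -0.004], "twist": [0, 0, 0]}
    - {"dp": [0, 0, 0], "twist": [0, 0, 0]}

```text
clock: 13.2
ee_pos: [0.5318, -0.0136, 0.0774]
tool_rot: [1.208, 1.21, -1.208]
contact_force: [0.5, 0.5, -0.7]
grip_width: 0.233
```

Request:
send_rows:
  rows:
    - {"dp": [0, 0, -0.004], "twist": [0, 0, 0]}
    - {"dp": [0, 0, -0.004], "twist": [0, 0, 0]}
    - {"dp": [0, 0, 0], "twist": [0, 0, 0]}

```text
clock: 13.5
ee_pos: [0.5306, -0.0059, 0.077]
tool_rot: [1.207, 1.212, -1.21]
contact_force: [-4.2, -2.1, 0.1]
grip_width: 0.235
```

Request:
send_rows:
  rows:
    - {"dp": [0, 0, -0.004], "twist": [0, 0, 0]}
    - {"dp": [0, 0, -0.004], "twist": [0, 0, 0]}
    - {"dp": [0, 0, 0], "twist": [0, 0, 0]}

```text
clock: 13.8
ee_pos: [0.5307, 0.0025, 0.077]
tool_rot: [1.208, 1.212, -1.21]
contact_force: [-5.2, 0.6, 0.0]
grip_width: 0.235
```

```bash
python3 - <<'E'
from h import *
delta([.532,.015,.0774],.0)
st=manip.get_state()
w=manip.snapshot("wrist");np.save("w9st.npy",np.r_[st["ee_pos"],st["tool_rot"]]);cv2.imwrite("pics/w9.png",w);crop(w,190,70,140,110,5,"pics/w9c.png")
E
```

```text
now 13.8 [0.5307 0.0025 0.077 ] jawyaw 0.08 tilt 0.13
dp [-0.0004  0.0013 -0.0125] twist [ 0.08 -0.03  0.12]
```

View pics/w9c.png

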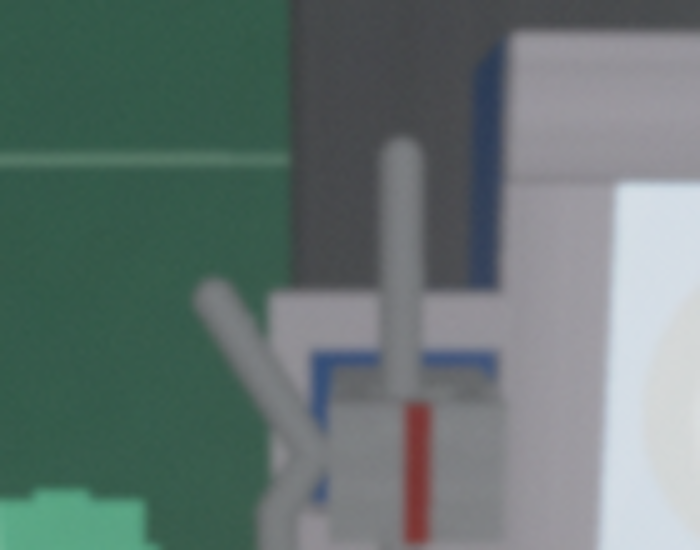

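Leg is through, crest riding the post's front face. Push on ~13 mm to home.

Request:
send_rows:
  rows:
    - {"dp": [0, 0, -0.004], "twist": [0, 0, 0]}
    - {"dp": [0, 0, -0.004], "twist": [0, 0, 0]}
    - {"dp": [0, 0, -0.002], "twist": [0, 0, 0]}
    - {"dp": [0, 0, 0], "twist": [0, 0, 0]}

```text
clock: 14.25
ee_pos: [0.5319, 0.0126, 0.0774]
tool_rot: [1.209, 1.21, -1.208]
contact_force: [-3.5, 3.9, -0.1]
grip_width: 0.234
```

Request:
send_rows:
  rows:
    - {"dp": [0, 0, -0.0015], "twist": [0, 0, 0]}
    - {"dp": [0, 0, -0.001], "twist": [0, 0, 0]}
    - {"dp": [0, 0, 0], "twist": [0, 0, 0]}

```text
clock: 14.55
ee_pos: [0.5326, 0.0144, 0.0777]
tool_rot: [1.209, 1.209, -1.207]
contact_force: [-0.5, 0.5, 0.2]
grip_width: 0.237
```

```bash
python3 - <<'E'
from h import *
delta([.532,.015,.0774],.0)
w=manip.snapshot("wrist");cv2.imwrite("pics/w10.png",w);crop(w,190,70,140,110,5,"pics/w10c.png")
E
```

```text
now 14.55 [0.5326 0.0144 0.0777] jawyaw 0.06 tilt 0.09
dp [ 0.0003 -0.0006 -0.0006] twist [ 0.06 -0.   -0.09]
```

View pics/w10c.png

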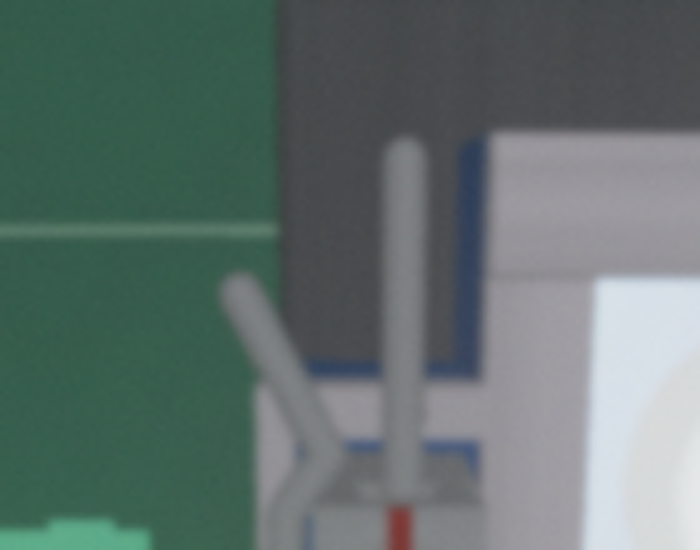

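Request:
send_rows:
  rows:
    - {"dp": [0, 0, -0.001], "twist": [0, 0, 0]}
    - {"dp": [0, 0, 0], "twist": [0, 0, 0]}
    - {"dp": [0, 0, 0], "twist": [0, 0, 0]}

```text
clock: 14.9
ee_pos: [0.5321, 0.0153, 0.0775]
tool_rot: [1.209, 1.209, -1.208]
contact_force: [0.6, 0.0, 0.1]
grip_width: 0.234
```

Request:
send_rows:
  rows:
    - {"dp": [0, 0, -0.001], "twist": [0, 0, 0]}
    - {"dp": [0, 0, 0], "twist": [0, 0, 0]}
    - {"dp": [0, 0, 0], "twist": [0, 0, 0]}

```text
clock: 15.2
ee_pos: [0.532, 0.0154, 0.0775]
tool_rot: [1.207, 1.209, -1.208]
contact_force: [0.3, -5.9, 0.4]
grip_width: 0.237
```

Request:
send_rows:
  rows:
    - {"dp": [0, 0, 0.0005], "twist": [0, 0, 0]}
    - {"dp": [0, 0, 0], "twist": [0, 0, 0]}
    - {"dp": [0, 0, 0], "twist": [0, 0, 0]}
    - {"dp": [0, 0, 0], "twist": [0, 0, 0]}
    - {"dp": [0, 0, 0], "twist": [0, 0, 0]}
  gripper: 0.1

```text
clock: 15.7
ee_pos: [0.5318, 0.016, 0.0774]
tool_rot: [1.208, 1.21, -1.208]
contact_force: [0.1, 0.3, -0.7]
grip_width: 0.453
```

Request:
send_rows:
  rows:
    - {"dp": [-0.01, 0, 0], "twist": [0, 0, 0]}
    - {"dp": [-0.03, 0, 0], "twist": [0, 0, 0]}
    - {"dp": [-0.04, 0, 0], "twist": [0, 0, 0]}
    - {"dp": [-0.04, 0, 0], "twist": [0, 0, 0]}
    - {"dp": [0, 0, 0.04], "twist": [0, 0, 0]}
    - {"dp": [0, 0, 0.04], "twist": [0, 0, 0]}
    - {"dp": [0, 0, 0], "twist": [0, 0, 0]}
    - {"dp": [0, 0, 0], "twist": [0, 0, 0]}

```text
clock: 16.5
ee_pos: [0.5318, -0.0646, 0.1979]
tool_rot: [1.21, 1.209, -1.21]
contact_force: [-0.3, 0.4, 0.2]
grip_width: 0.446
```

```bash
python3 - <<'E'
from h import *
st=manip.get_state();print(st["clock"],st["ee_pos"],st["contact_force"])
w=manip.snapshot("wrist");cv2.imwrite("pics/w11.png",w);crop(w,190,0,140,110,5,"pics/w11c.png")
s=manip.snapshot("scene");cv2.imwrite("pics/s11.png",s);t=manip.snapshot("top");cv2.imwrite("pics/t11.png",t)
C=cam("wrist",st);np.save("w11st.npy",np.r_[st["ee_pos"],st["tool_rot"]])
E
```

```text
16.5 [ 0.53176269 -0.06456963  0.19792503] [-0.32641247  0.37268154  0.16028613]
```

View pics/w11c.png

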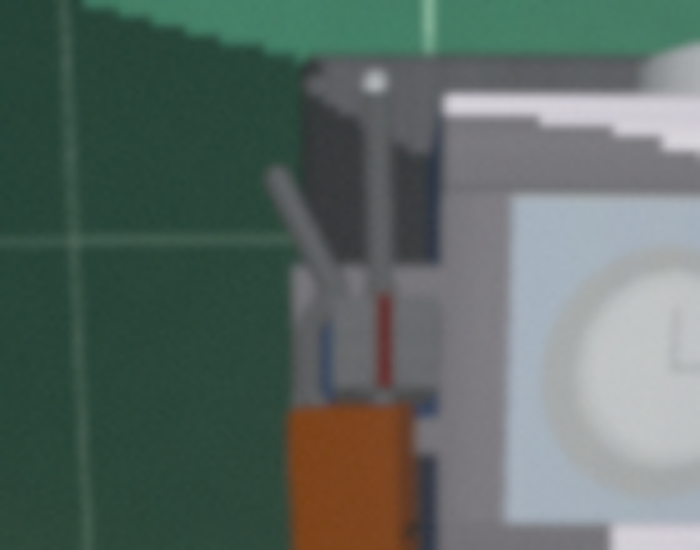

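View pics/s11.png

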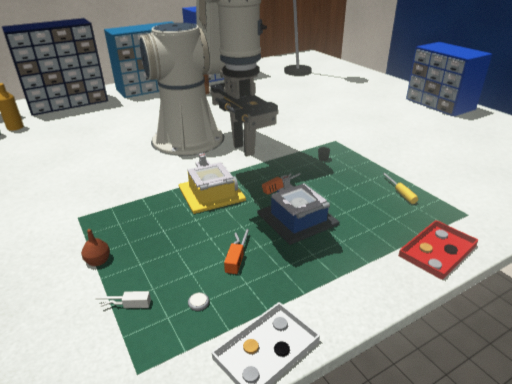

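View pics/t11.png

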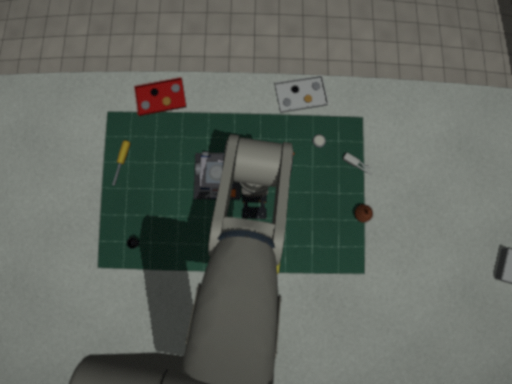

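```bash
python3 - <<'E'
from h import *
a=np.load("w11st.npy");C=cam("wrist",{"ee_pos":a[:3],"tool_rot":a[3:]})
f=lambda u,v:((u+.5)/5-.5+190,(v+.5)/5-.5)
for n,uv,z in [("postnear",(385,388),.095),("handlefrontL",(292,408),.097),("handlefrontR",(410,406),.097),("tip",(375,72),.085)]: print(n,atz(C,f(*uv),z).round(4))
E
```

```text
postnear [0.5382 0.0406 0.095 ]
handlefrontL [0.5209 0.0368 0.097 ]
handlefrontR [0.5428 0.0372 0.097 ]
tip [0.5363 0.097  0.085 ]
```

Request:
send_rows:
  rows:
    - {"dp": [0.03, 0, 0], "twist": [0, 0, 0]}
    - {"dp": [0.03, 0, 0], "twist": [0, 0, 0]}
    - {"dp": [0.018, 0, 0], "twist": [0, 0, 0]}
    - {"dp": [0, 0, 0], "twist": [0, 0, 0]}
    - {"dp": [0, 0, 0], "twist": [0, 0, 0]}
    - {"dp": [0, 0, 0], "twist": [0, 0, 0]}

```text
clock: 17.25
ee_pos: [0.5327, -0.0638, 0.1205]
tool_rot: [1.209, 1.209, -1.207]
contact_force: [0.4, -0.2, -0.0]
grip_width: 0.451
```

```bash
python3 - <<'E'
from h import *
st=manip.get_state();print(st["clock"],st["ee_pos"],st["contact_force"])
w=manip.snapshot("wrist");cv2.imwrite("pics/w12.png",w);crop(w,190,0,140,110,5,"pics/w12c.png")
np.save("w12st.npy",np.r_[st["ee_pos"],st["tool_rot"]])
E
```

```text
17.25 [ 0.53274106 -0.06376479  0.12053753] [ 0.40566393 -0.20451017 -0.01594048]
```

View pics/w12c.png

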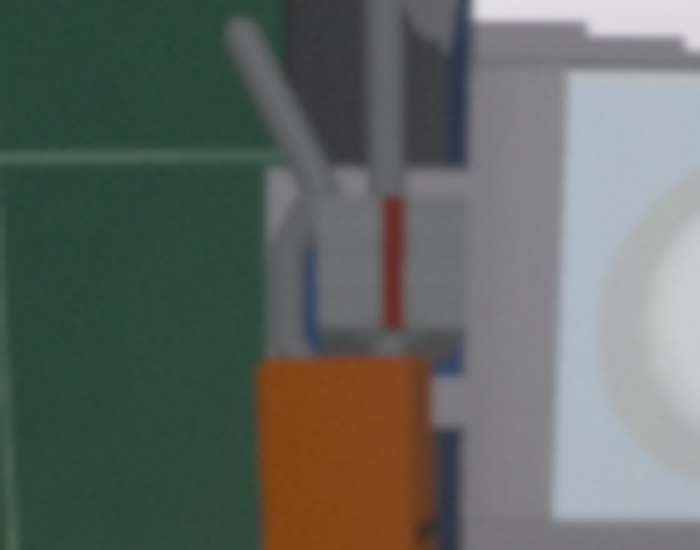

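```bash
python3 - <<'E'
from h import *
crop(cv2.imread("pics/w10.png"),190,120,140,110,5,"pics/w10d.png")
a=np.load("w12st.npy");C=cam("wrist",{"ee_pos":a[:3],"tool_rot":a[3:]})
f=lambda u,v:((u+.5)/5-.5+190,(v+.5)/5-.5)
for n,uv,z in [("postnear",(392,330),.095),("handlefrontL",(258,361),.096),("handlefrontR",(412,356),.096),("handlefrontR",(425,500),.096),("leg",(387,190),.086),("leg",(385,20),.087)]: print(n,atz(C,f(*uv),z).round(4))
E
```

```text
postnear [0.5381 0.0405 0.095 ]
handlefrontL [0.5204 0.0365 0.096 ]
handlefrontR [0.5408 0.0371 0.096 ]
handlefrontR [0.5428 0.0188 0.096 ]
leg [0.5375 0.0596 0.086 ]
leg [0.5371 0.0801 0.087 ]
```

View pics/w10d.png

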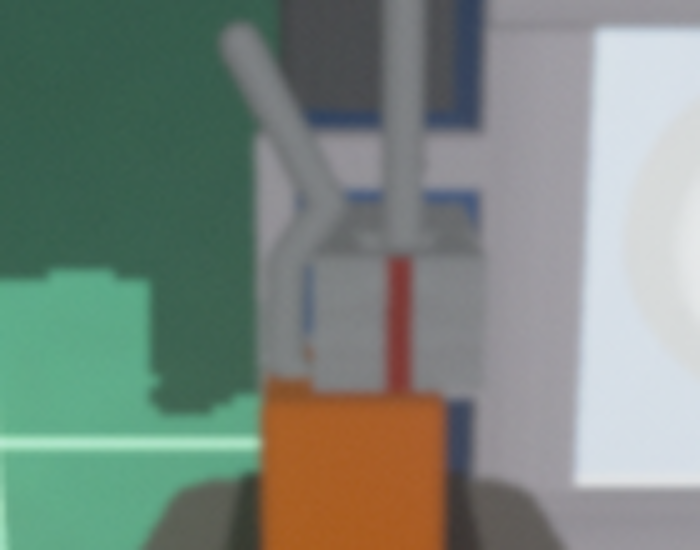

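```bash
python3 - <<'E'
from h import *
s=cv2.imread("pics/s11.png");crop(s,250,160,90,75,8,"pics/s11c.png")
E
```

```text
(no output)
```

View pics/s11c.png

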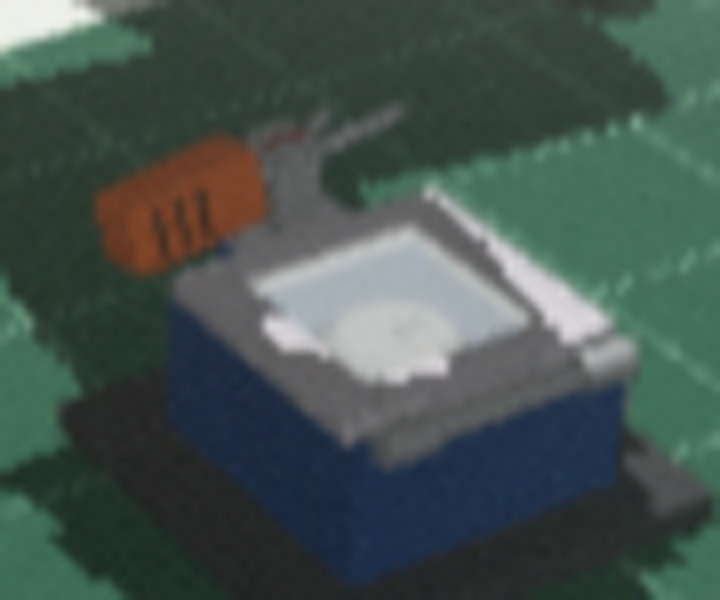

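```bash
python3 - <<'E'
from h import *
a=np.load("w11st.npy");C=cam("wrist",{"ee_pos":a[:3],"tool_rot":a[3:]});S=cam("scene")
f=lambda u,v:((u+.5)/5-.5+190,(v+.5)/5-.5)
g=lambda u,v:((u+.5)/8-.5+250,(v+.5)/8-.5+160)
print("tip",tri([(C,f(375,74)),(S,g(402,106))]))
print("front top R(+x)",tri([(C,f(411,406)),(S,g(266,190))]), tri([(C,f(411,406)),(S,g(245,150))]))
# predicted scene pixels for pitched cotter, pitch p about hole centre
h=np.array([.5383,.0486,.085])
for p in (0,3,6,9,12):
    for back in (0,.002):
        c,s=np.cos(np.radians(p)),np.sin(np.radians(p))
        def w(X): # cotter -> world ; relative to seat
            q=np.array(X)/1000-np.array([.033,-.006,.012]); al=q[0]-back; up=q[2]; 
            return h+np.array([-q[1],al*c-up*s,al*s+up*c])
        P=[w(X) for X in [(82.5,-6,12),(25,-11,24),(25,11,24),(-25,-11,24),(-25,-11,0),(25,-11,0)]]
        q=proj(S,P); q=(q+.5-[250,160])*8-.5; qq=proj(C,P[:3]);qq=(qq+.5-[190,0])*5-.5
        print(p,back,q.round(0).astype(int).tolist(),qq.round(0).astype(int).tolist(),"zback",P[4][2].round(4))
E
```

```text
tip [0.53643957 0.09510887 0.09156639]
front top R(+x) [0.54360902 0.03858546 0.08208125] [0.54162615 0.03485697 0.09715276]
0 0 [[411, 124], [272, 147], [233, 117], [136, 191], [136, 257], [270, 212]] [[386, 65], [413, 387], [294, 387]] zback 0.073
0 0.002 [[405, 126], [267, 149], [228, 119], [130, 193], [130, 259], [265, 214]] [[386, 77], [413, 398], [294, 398]] zback 0.073
3 0 [[411, 117], [270, 149], [231, 119], [134, 200], [138, 265], [272, 213]] [[386, 61], [413, 390], [294, 390]] zback 0.07
3 0.002 [[406, 119], [265, 151], [226, 121], [129, 202], [132, 267], [266, 215]] [[386, 73], [412, 402], [294, 402]] zback 0.0699
6 0 [[411, 110], [269, 150], [230, 120], [133, 209], [140, 272], [273, 213]] [[387, 57], [412, 394], [294, 394]] zback 0.067
6 0.002 [[406, 113], [263, 153], [224, 123], [128, 211], [135, 275], [268, 216]] [[386, 70], [412, 405], [294, 405]] zback 0.0668
9 0 [[410, 104], [267, 152], [228, 122], [133, 218], [143, 279], [275, 214]] [[387, 54], [412, 398], [294, 398]] zback 0.0641
9 0.002 [[405, 106], [262, 155], [223, 125], [127, 221], [137, 282], [270, 216]] [[387, 67], [412, 409], [295, 409]] zback 0.0638
12 0 [[409, 97], [266, 154], [227, 124], [132, 227], [146, 286], [277, 214]] [[387, 52], [412, 401], [295, 401]] zback 0.0612
12 0.002 [[404, 100], [260, 157], [222, 127], [127, 229], [141, 289], [272, 217]] [[387, 65], [412, 412], [295, 412]] zback 0.0608
```

Request:
send_rows:
  rows:
    - {"dp": [0.02, 0.003, 0], "twist": [0, 0, 0]}
    - {"dp": [0.02, 0, 0], "twist": [0, 0, 0]}
    - {"dp": [0, 0, -0.015], "twist": [0, 0, 0]}
    - {"dp": [0, 0, -0.015], "twist": [0, 0, 0]}
    - {"dp": [0, 0, -0.004], "twist": [0, 0, 0]}
    - {"dp": [0, 0, 0], "twist": [0, 0, 0]}
    - {"dp": [0, 0, 0], "twist": [0, 0, 0]}
  gripper: 1

```text
clock: 18.0
ee_pos: [0.5353, -0.0299, 0.0802]
tool_rot: [1.208, 1.209, -1.207]
contact_force: [-0.8, 0.3, -0.6]
grip_width: 0.005
```

Request:
send_rows:
  rows:
    - {"dp": [0, 0, -0.003], "twist": [0, 0, 0]}
    - {"dp": [0, 0, -0.002], "twist": [0, 0, 0]}
    - {"dp": [0, 0, -0.001], "twist": [0, 0, 0]}
    - {"dp": [0, 0, 0], "twist": [0, 0, 0]}
    - {"dp": [0, 0, 0], "twist": [0, 0, 0]}

```text
clock: 18.5
ee_pos: [0.5348, -0.0242, 0.0794]
tool_rot: [1.208, 1.21, -1.209]
contact_force: [-0.6, 0.1, 0.0]
grip_width: 0.005
```

Request:
send_rows:
  rows:
    - {"dp": [0, 0, -0.0015], "twist": [0, 0, 0]}
    - {"dp": [0, 0, -0.001], "twist": [0, 0, 0]}
    - {"dp": [0, 0, 0], "twist": [0, 0, 0]}
    - {"dp": [0, 0, 0], "twist": [0, 0, 0]}

```text
clock: 18.9
ee_pos: [0.5348, -0.0216, 0.0794]
tool_rot: [1.208, 1.21, -1.208]
contact_force: [0.1, -0.6, -0.1]
grip_width: 0.007
```

Request:
send_rows:
  rows:
    - {"dp": [0, 0, -0.0015], "twist": [0, 0, 0]}
    - {"dp": [0, 0, 0], "twist": [0, 0, 0]}
    - {"dp": [0, 0, 0], "twist": [0, 0, 0]}

```text
clock: 19.2
ee_pos: [0.5349, -0.0206, 0.0795]
tool_rot: [1.208, 1.209, -1.208]
contact_force: [-0.1, -4.8, 0.6]
grip_width: 0.005
```

Request:
send_rows:
  rows:
    - {"dp": [0, 0, -0.001], "twist": [0, 0, 0]}
    - {"dp": [0, 0, 0], "twist": [0, 0, 0]}
    - {"dp": [0, 0, 0], "twist": [0, 0, 0]}

```text
clock: 19.5
ee_pos: [0.535, -0.0202, 0.0796]
tool_rot: [1.207, 1.209, -1.208]
contact_force: [0.1, -9.4, 3.1]
grip_width: 0.008
```

Request:
send_rows:
  rows:
    - {"dp": [0, 0, 0.003], "twist": [0, 0, 0]}
    - {"dp": [0, 0, 0.02], "twist": [0, 0, 0]}
    - {"dp": [-0.02, 0, 0.02], "twist": [0, 0, 0]}
    - {"dp": [-0.02, 0, 0], "twist": [0, 0, 0]}
    - {"dp": [0, 0, 0], "twist": [0, 0, 0]}
    - {"dp": [0, 0, 0], "twist": [0, 0, 0]}
    - {"dp": [0, 0, 0], "twist": [0, 0, 0]}
    - {"dp": [0, 0, 0], "twist": [0, 0, 0]}

```text
clock: 20.3
ee_pos: [0.5342, -0.0616, 0.1184]
tool_rot: [1.208, 1.211, -1.209]
contact_force: [0.3, 0.2, 1.0]
grip_width: 0.007
```

```bash
python3 - <<'E'
from h import *
st=manip.get_state();print(st["clock"],st["ee_pos"],st["contact_force"])
w=manip.snapshot("wrist");cv2.imwrite("pics/w13.png",w);s=manip.snapshot("scene");cv2.imwrite("pics/s13.png",s)
a=cv2.resize(w[0:110,190:330],None,fx=4,fy=4,interpolation=cv2.INTER_CUBIC);cv2.imwrite("pics/w13c.png",a)
crop(s,250,160,90,75,8,"pics/s13c.png")
E
```

```text
20.3 [ 0.53418993 -0.0616416   0.11842284] [0.25459499 0.24825659 0.96640038]
```

View pics/w13c.png

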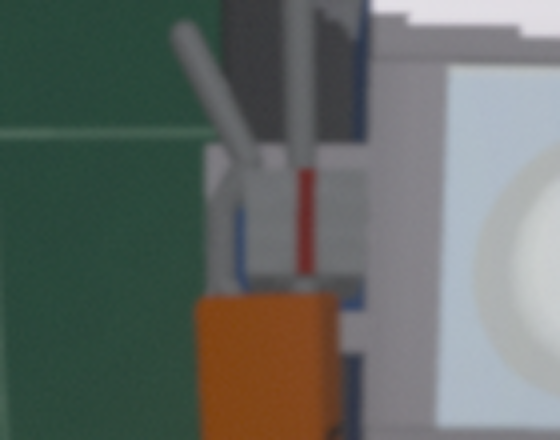

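View pics/s13c.png

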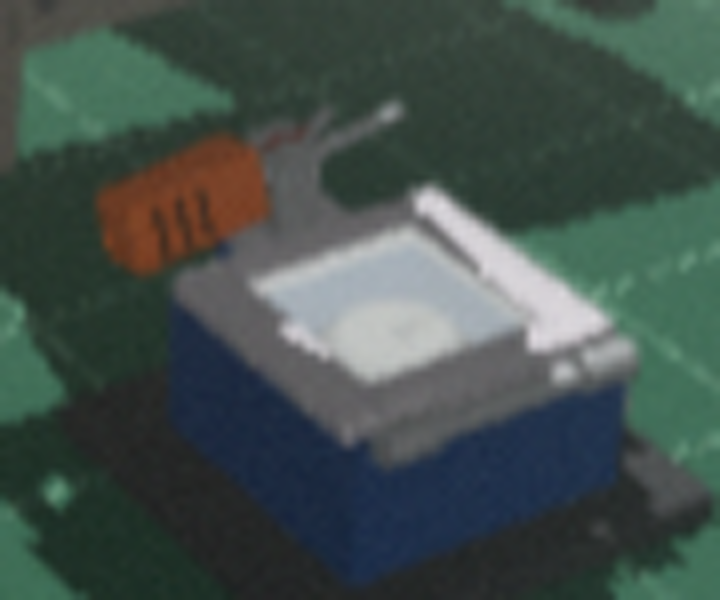

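Request:
send_rows:
  rows:
    - {"dp": [-0.04, 0, 0.02], "twist": [0, 0, 0]}
    - {"dp": [-0.04, 0, 0.02], "twist": [0, 0, 0]}
    - {"dp": [0, 0, 0], "twist": [0, 0, 0]}
    - {"dp": [0, 0, 0], "twist": [0, 0, 0]}

```text
clock: 20.8
ee_pos: [0.5353, -0.1023, 0.1998]
tool_rot: [1.21, 1.208, -1.208]
contact_force: [0.1, -0.1, -0.8]
grip_width: 0.005
```

```bash
python3 -c "
from rig import manip
print(manip.finish_job())"
```

```text
the job is handed in; nothing more can be done
None
```

The blue tester's lid is shut with its tongue over the post. The smaller orange cotter is pushed through the cross hole from the −y side, and its bent leg has snapped over the post. I handed the job in at about 21 s, with the arm clear of everything.

- **Lid and cotter:** the last wrist and scene pictures show the lid flat, the straight leg out through the far side, and the crest past the post's far face. In the last push the handle stopped against the post with about 9 N of reaction.
- **One disagreement:** once released, the handle sags about 8° in the hole's clearance. Its front then shows a gap to the post of about 3 mm at the top, while my estimate puts the bottom edge against the post. I pushed it in a second time and it settled in the same place, so I left it.
- **Other objects:** the watch, loupe, screwdriver, blower and look-alikes look unmoved in the pictures. I did not measure them.

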